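# Set the cane sizer three clicks up and start it

### The arm

A 6-joint arm with a two-finger parallel gripper is mounted at the origin on the work surface. World frame = base frame: x ahead of the robot, y to its left, z up, the work surface at z = 0. Lengths are in mm, angles in rad, forces in N, time in s.
With the tool pointing down it reaches from about 275 to 750 mm from the base axis. Payload 10.2 kg.
Tool frame: the origin (TCP) lies at the very end of the fingers, on their centre line; the grasp point (between the pads) lies 19 mm behind it (ctrl.grip_depth is the distance from the TCP to the grasp point, in mm); z points along the fingers, x is the direction in which the jaws open and shut, and the axes are right-handed (so a half turn about z gives the same grasp; the last joint's range is limited). The gripper opens to 85 mm and grips with 20 to 120 N. Pads are 22 mm wide; open, the fingers measure 114 mm over their backs; the gripper's body (76 mm by 85 mm) begins 54 mm behind the grasp point. The pads swing forward as they close: fully open they stand 13 mm farther back than shut.
Start: joints at [-1.571, 0.313, 1.498, -0, 1.331, -0.223], TCP at [115.991, -512.032, 231.294] pointing down, gripper open.
Joint ranges: [-2.94, 2.94], [-0.97, 2.17], [0.19, 2.56], [-1.23, 4.37], [0.02, 3.11], [-2.88, 2.88]. Speed limits (rad/s): [2.39, 2.39, 3.01, 3.14, 3.14, 3.14].

### API

Orientations are given as a unit quaternion [w, x, y, z].
In Python, from rig import ctrl gives the robot as it stands.
- The arm moves only by the tool play_rows, never from a script. Its argument "motion" is a list of rows, each a list of 2 entries, a list of its own where there are three numbers: the shift along the tool's x, y, z in mm, then the turn, a rotation vector about the tool's x, y, z in degrees. A call has 1 to 20 rows; each row shifts and turns the commanded pose from where the row before left it, along the tool's axes as they then stand; what a row does not reach is not made up. A row lasts 1/12 s, in which the tool goes at most 41.7 mm and 7.16 degrees, less where a joint would pass 70% of its speed; a pose out of reach is approached as far as the arm can. A call with a gripper value outside its range is refused whole. "fingers" is the finger opening in mm, from 0 to 85.4, set as the call begins (left out, the last holds). The fingers move at their own pace and stop on an object; "squeeze" is the grip in N (left out, the last holds). Time passes only in rows, so rows that do not move let the fingers close. It gives the time, the measured TCP pose, the force and the opening at its end, in the units of the state.
- ctrl.sense(): the state, without advancing time (a new reading comes with each control period).
- ctrl.capture(name): name is "scene" or "top" or "wrist"; returns the picture (420x560x3 uint8, red, green, blue); there is no depth.
- ctrl.get_calibration(name): a dict with "K" (3x3 intrinsics, pixels), "R" (3x3) and "t" (3): a world point X has camera coordinates R X + t; the wrist camera has in their place "tool_from_camera" (4x4, takes a point from camera to tool coordinates, whose origin is the TCP and whose axes are the tool frame's). Camera axes: x right, y down, z forward; pixel columns grow to the right and rows downward; lengths in mm; the calibration is good to about 2 mm. A picture is of the moment at which its call begins: read the wrist's pose just before it. get_calibration takes no time and is no camera call.
- ctrl.finish_job(): hands the job in, once; it reports no verdict.
Trained networks look in the newest picture that a camera, given by its name, has taken for a name from the list of things; names that differ only in an ending like _2 or _b are one class to them, and where a whole thing is asked for, a point or a joint stands for the part that bears it (a point fixed in the world has none). Each returns a list of dicts, best first, with "p" (0 to 1); they miss things now and then, are a little off and sometimes report something else, mostly with a low value. They report only what shows in the picture. A call takes as long as a camera call.
- ctrl.spot_in(camera, name): "position" ([column, row] as shares, 0 to 1, of the picture: columns of its width, rows of its height, amid what is visible of it).
The state is a dict: "time_s": time; "joints": joint angles; "dq": joint speeds; "tau": joint torques, N m; "eef_pos": TCP position; "ee_rot": TCP orientation; "force": force on the tool from outside, world axes, zero at the start; "wrist_torque": the same for the moment, N m; "grip_width": opening from 0.0 (shut) to 1.0 (fully open).
Only numpy, scipy, OpenCV 4.12 (cv2) and the standard library are available. Lean on these libraries where they do the work, as an engineer would, in place of code of your own. Each camera call takes 0.05 s, during which the arm holds its last target. There are 200 camera calls.

### The job

Set the cane sizing machine: with the fingertips, push its black slide lever gently along its slot from the home end, feeling the clicks, and stop at the third click without ever going past it. Then press the round button on the separate start box fully down and let it come up again, leaving the lever in the third notch and everything else on the bench where it is. Nothing is to be gripped or lifted.

Things in the scene. Friction and masses are not known exactly. Their poses are not given: they have to be found in the camera images.
- sizer: cane sizing machine, fixed: grey case 200 mm (x) by 240 mm (y), 75 mm high, origin at the centre of its underside, z up. The lever's slot runs along y on its flat top (deck) at x = -55 mm. Bearing blocks, rollers and a cane stand on the deck from x = 25 mm on, up to 50 mm above it. A ring gauge lies on the deck near y = +90 mm; otherwise the deck round the slot is clear.
- lever_top (a point): centre of the top of the slide lever, 51 mm above the deck, 126 mm above the bench; moves with it. The lever is a flat upright black paddle, 32 mm wide across the slot, 12 mm thick along it, from 17 to 51 mm above the deck, on a thin stem. Axes as the machine's: push it towards +y.
- size_lever (a joint): lever's travel along the machine's +y, m. Starts in the home notch (about 0) at the -y end. Notches at 0, 0.016, 0.032, 0.048 (third click), 0.064, 0.080, marked by pairs of dark dots. From a notch the push needed rises to 6 to 7 N after 4 mm and fades to the crest at 8 mm; there the lever snaps on alone into the next notch, ahead of the finger, and stays.
- start_top (a point): centre of the top of the round black start button, radius 18 mm, moves with it; 73 mm above the bench. It stands on a dark base at the middle of the start box, a grey box 90 by 90 mm and 50 mm high, fixed to the bench.
- start (a joint): how far the start button is pressed, in m: 0 up, 0.007 fully down; a spring brings it up again; fully down takes about 5 N.
- ring_gauge: Bystander, loose: brass ring gauge, 40 mm across, 18 mm high, lying on the machine's deck; origin at its underside
- offcut: Bystander, loose: short cane offcut standing on end behind the button box, 28 mm across, 65 mm high; origin at its underside
- screwdriver: Bystander, loose: screwdriver with wooden handle lying in front of the button box; origin at its underside
- cane_bundle: Bystander, loose: bundle of six cane pieces 120 mm long, 78 mm wide, 65 mm high, lying beside the button box; origin at its underside
- mug: Bystander, loose: white mug 76 mm across, 85 mm high, beside the button box; origin at its underside

How it is judged:
By the outcome, as a careful person would: the job done as asked, in the order asked, and still so for the second after the job is handed in, with the robot touching nothing.
It also fails if it takes over 64 s, if anything falls off the work surface, if the arm or the gripper's body presses on something with over 40 N, if the wrist force passes 120 N, or if a joint passes its speed limit or range.

## Working session

There is one attempt and no reset: what is moved stays moved. The work goes in short steps, Python scripts to look and compute and a tool call to move; the robot and the scene stay as the last step left them, time stands still between calls to the robot, and variables do not carry over. Pictures are saved under pics/ and viewed, about 8 in all and at most 12, crops included, and the job is handed in when it is done.

Besides the shell and the picture viewer there is one more tool, called after "Emit:" as name([rows], argument=value, ...), one row to a line, values as JSON. play_rows: Moves the arm, as the interface text tells. Its arguments: {"type":"object","properties":{"motion":{"type":"array"},"fingers":{"type":"number"},"squeeze":{"type":"number"}},"required":["motion"]}

```bash
mkdir -p pics
cat > h.py <<'E'
import numpy as np, cv2
from rig import ctrl
def snap(n,f):
    im=ctrl.capture(n); cv2.imwrite('pics/'+f,cv2.cvtColor(im,cv2.COLOR_RGB2BGR)); return im
def ray(n,uv):
    c=ctrl.get_calibration(n);K,R,t=map(np.array,(c['K'],c['R'],c['t']))
    return -R.T@t, R.T@np.linalg.solve(K,[uv[0],uv[1],1])
def at_z(n,uv,z):
    o,d=ray(n,uv); return o+d*(z-o[2])/d[2]
E
python3 - <<'E'
from h import *
np.set_printoptions(precision=3,suppress=True)
s=ctrl.sense();print(s)
a=snap('top','t1.png');b=snap('scene','s1.png')
for cam in('top','scene'):
  for n,z in(('lever_top',126),('start_top',73),('sizer',75),('ring_gauge',84),('mug',60),('offcut',50),('screwdriver',15),('cane_bundle',50)):
    for r in ctrl.spot_in(cam,n)[:2]:
      uv=np.array(r['position'])*[560,420]; print(cam,n,round(r['p'],2),uv,at_z(cam,uv,z))
E
```

```text
{'time_s': 0.0, 'joints': array([-1.571,  0.313,  1.498,  0.   ,  1.331, -0.223]), 'dq': array([-0.001, -0.   ,  0.001, -0.001, -0.001,  0.   ]), 'tau': array([ -0.   , -41.227, -25.974,  -0.   ,   0.004,   0.   ]), 'eef_pos': array([ 116.011, -511.771,  230.758]), 'ee_rot': array([-0.   ,  0.781, -0.624, -0.   ]), 'force': array([-0.577, -0.592, -0.396]), 'wrist_torque': array([ 0.036,  0.035, -0.03 ]), 'grip_width': 1.0010233423447734}
top lever_top 0.43 [410.592 225.498] [ 500.846 -239.378  126.   ]
top lever_top 0.27 [249.816 231.798] [493.063 108.48  126.   ]
top start_top 0.71 [218.792 199.416] [574.626 184.555  73.   ]
top sizer 0.82 [390.208 203.7  ] [ 557.185 -207.374   75.   ]
top ring_gauge 0.61 [351.624 225.708] [ 507.29  -117.061   84.   ]
top ring_gauge 0.38 [249.2   232.806] [495.157 113.724  84.   ]
top offcut 0.65 [215.376 167.496] [655.441 196.586  50.   ]
top screwdriver 0.91 [248.808 233.52 ] [500.47 121.07  15.  ]
top cane_bundle 0.81 [175.112 213.78 ] [546.301 290.608  50.   ]
scene lever_top 0.69 [172.312 279.804] [ 521.509 -257.135  126.   ]
scene start_top 0.65 [339.304 191.31 ] [574.947 190.791  73.   ]
scene sizer 0.59 [217.224 303.408] [ 580.267 -220.598   75.   ]
scene sizer 0.44 [174.104 278.586] [ 480.285 -228.33    75.   ]
scene ring_gauge 0.56 [230.104 240.618] [498.087 -99.903  84.   ]
scene offcut 0.69 [369.824 216.888] [665.416 176.857  50.   ]
scene screwdriver 0.62 [296.016 216.72 ] [510.022 110.269  15.   ]
scene cane_bundle 0.71 [354.2   178.416] [561.384 292.998  50.   ]
```

Run:
```python
import cv2
im=cv2.imread('pics/t1.png')[130:290,150:470]
cv2.imwrite('pics/t1c.png',cv2.resize(im,None,fx=2.5,fy=2.5,interpolation=cv2.INTER_CUBIC))
im=cv2.imread('pics/s1.png')[140:380,100:400]
cv2.imwrite('pics/s1c.png',cv2.resize(im,None,fx=2.5,fy=2.5,interpolation=cv2.INTER_CUBIC))
```

```text
(no output)
```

View pics/t1c.png

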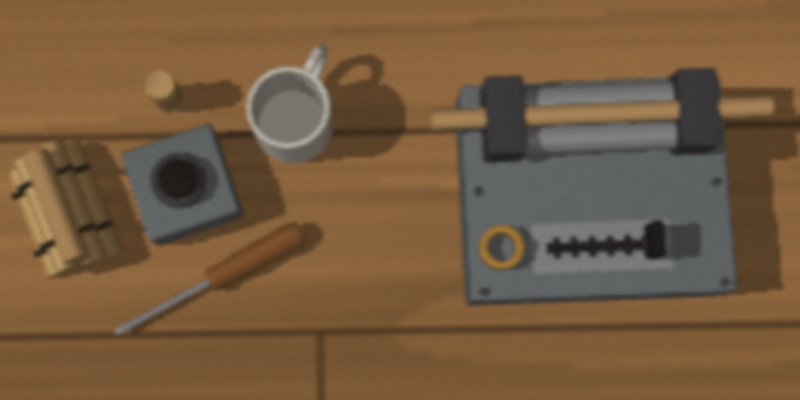

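View pics/s1c.png

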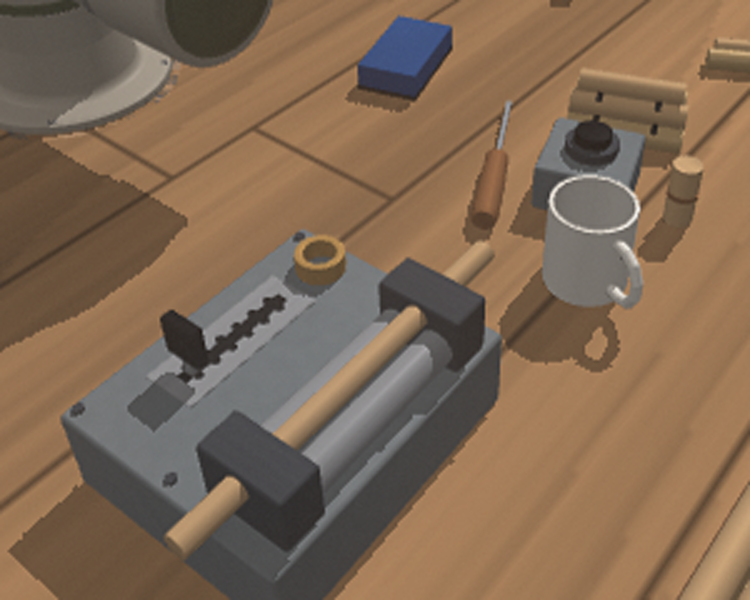

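Top view: the machine is nearly aligned with the world, with the lever at the right (-y) end, about (413,225) full-frame, and the ring left of the slot. The start box is tilted, with its button at about (222,202). The scene view agrees. Next I'll get the yaw and go close.

Run:
```python
from h import *
np.set_printoptions(precision=2,suppress=True)
f=lambda x,y:(150+x/2.5,130+y/2.5)
P={k:at_z('top',f(*v),z) for k,(v,z) in dict(fl=((468,301),75),fr=((737,289),75),bl=((458,89),75),d0=((550,248),75),d1=((645,243),75),lev=((656,227),126),levb=((657,258),126),btn=((180,178),73)).items()}
for k,v in P.items():print(k,v)
for a,b in(('fr','fl'),('d1','d0')):
  d=P[b]-P[a];print(a,b,np.linalg.norm(d),np.degrees(np.arctan2(-d[0],d[1])))
f=lambda x,y:(100+x/2.5,140+y/2.5)
for n,v,z in(('lev',(183,327),126),('btn',(595,135),73),('corner fl',(300,233),75),('fr',(65,415),75)):print('scene',n,at_z('scene',f(*v),z))
print(np.array(ctrl.get_calibration('wrist')['tool_from_camera']),np.array(ctrl.get_calibration('wrist')['K']))
```

```text
fl [452.95 -83.78  75.  ]
fr [ 459.84 -325.     75.  ]
bl [648.58 -80.38  75.  ]
d0 [ 499.65 -159.24   75.  ]
d1 [ 502.73 -244.96   75.  ]
lev [ 510.99 -243.79  126.  ]
levb [ 484.08 -243.26  126.  ]
btn [570.33 177.13  73.  ]
fr fl 241.31578624671326 1.6350223276118467
d1 d0 85.77742976350649 2.0595039602334833
scene lev [ 507.43 -243.19  126.  ]
scene btn [578.07 179.59  73.  ]
scene corner fl [459.51 -89.53  75.  ]
scene fr [ 463.74 -317.94   75.  ]
[[   1.     -0.      0.      0.41]
 [   0.      0.95    0.31  -78.24]
 [  -0.     -0.31    0.95 -141.27]
 [   0.      0.      0.      1.  ]] [[312.47   0.   273.88]
 [  0.   312.47 215.91]
 [  0.     0.     1.  ]]
```

Emit:
play_rows([
  [[-8,-28,1],[0,0,0]],
  [[-8,-28,1],[0,0,0]],
  [[-8,-28,1],[0,0,0]],
  [[-8,-28,1],[0,0,0]],
  [[-8,-28,1],[0,0,0]],
  [[-8,-28,1],[0,0,0]],
  [[-8,-28,1],[0,0,0]],
  [[-8,-28,1],[0,0,0]],
  [[-8,-28,1],[0,0,0]],
  [[-8,-28,1],[0,0,0]],
  [[-8,-28,1],[0,0,0]],
  [[-8,-28,1],[0,0,0]],
  [[-8,-28,1],[0,0,0]],
  [[-8,-28,1],[0,0,0]],
  [[-8,-28,1],[0,0,0]],
  [[0,0,0],[0,0,-6.6]],
  [[0,0,0],[0,0,-6.6]],
  [[0,0,0],[0,0,-6.6]],
  [[0,0,0],[0,0,-6.6]],
  [[0,0,0],[0,0,-6.6]],
], fingers=0, squeeze=40)

```text
time_s: 2.57
eef_pos: [499.2, -302.1, 216.2]
ee_rot: [-0.0, 0.928, -0.374, -0.0]
force: [0.7, 0.4, 0.6]
grip_width: -0.0
```

Emit:
play_rows([
  [[0,0,0],[0,0,-6.6]],
  [[0,0,0],[0,0,-6.6]],
  [[0,0,0],[0,0,-6.6]],
  [[0,0,0],[0,0,-6.6]],
  [[0,0,0],[0,0,-6.6]],
  [[0,0,0],[0,0,-6.6]],
  [[0,0,0],[0,0,-6.4]],
  [[0,0,0],[0,0,0]],
  [[0,0,0],[0,0,0]],
])

```text
time_s: 3.32
eef_pos: [499.1, -302.2, 216.2]
ee_rot: [-0.0, 1.0, 0.014, -0.0]
force: [-0.1, -0.4, 0.6]
grip_width: -0.003
```

```bash
cat >> h.py <<'E'
from scipy.spatial.transform import Rotation as Ro
def pose():
    s=ctrl.sense(); q=s['ee_rot']; return s,np.array(s['eef_pos']),Ro.from_quat([q[1],q[2],q[3],q[0]]).as_matrix()
def wz(uv,z,p,R):
    c=ctrl.get_calibration('wrist');T=np.array(c['tool_from_camera']);K=np.array(c['K'])
    o=p+R@T[:3,3]; d=R@T[:3,:3]@np.linalg.solve(K,[uv[0],uv[1],1]); return o+d*(z-o[2])/d[2]
E
python3 - <<'E'
from h import *
np.set_printoptions(precision=2,suppress=True)
s,p,R=pose();print(s['time_s'],p,R,s['force'],s['grip_width'])
im=snap('wrist','w1.png')
for n,z in(('lever_top',126),('ring_gauge',84)):
  for r in ctrl.spot_in('wrist',n)[:2]:
    uv=np.array(r['position'])*[560,420];print(n,r['p'],uv,wz(uv,z,p,R))
E
```

```text
3.3167 [ 499.1  -302.18  216.23] [[ 1.    0.03 -0.  ]
 [ 0.03 -1.    0.  ]
 [-0.   -0.   -1.  ]] [-0.06 -0.35  0.58] -0.0033512089108005145
lever_top 0.83 [278.49 143.01] [ 500.56 -243.43  126.  ]
```

View pics/w1.png

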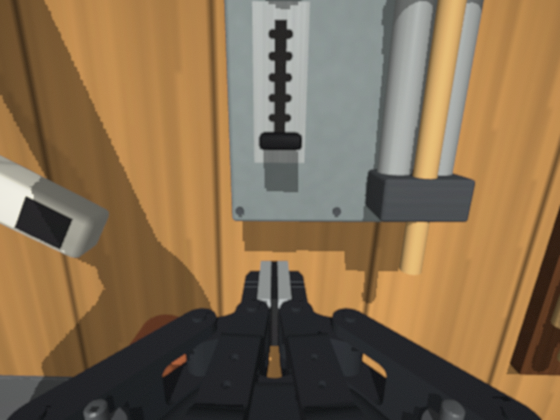

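Wrist view: the slot runs straight up the picture (+y), with the lever at (280,141) giving (501,-243.5), in agreement with the top camera. The fingers are at (274,265), behind the lever. I'll descend behind it.

Emit:
play_rows([
  [[0.5,-2,15],[0,0,0]],
  [[0.5,-2,20],[0,0,0]],
  [[0.5,-2,20],[0,0,0]],
  [[0.5,-2,20],[0,0,0]],
  [[0.5,-2,20],[0,0,0]],
  [[0.5,-2,15],[0,0,0]],
  [[0,-3,0],[0,0,0]],
  [[0,-3,0],[0,0,0]],
  [[0,-3,0],[0,0,0]],
  [[0,-3,0],[0,0,0]],
  [[0,0,0],[0,0,0]],
  [[0,0,0],[0,0,0]],
])

```text
time_s: 4.47
eef_pos: [501.6, -278.2, 107.1]
ee_rot: [0.0, 1.0, 0.015, 0.0]
force: [-1.2, -0.1, -0.6]
grip_width: 0.002
```

Emit:
play_rows([
  [[0,-2,0],[0,0,0]],
  [[0,-2,0],[0,0,0]],
  [[0,-2,0],[0,0,0]],
  [[0,-2,0],[0,0,0]],
  [[0,-2,0],[0,0,0]],
  [[0,-2,0],[0,0,0]],
  [[0,-1,0],[0,0,0]],
  [[0,-1,0],[0,0,0]],
  [[0,0,0],[0,0,0]],
])

```text
time_s: 5.22
eef_pos: [500.9, -263.9, 106.3]
ee_rot: [-0.0, 1.0, 0.015, -0.0]
force: [0.1, -0.6, -0.8]
grip_width: 0.001
```

Run:
```python
from h import *
np.set_printoptions(precision=2,suppress=True)
s,p,R=pose();print(s['time_s'],p,s['force'],s['wrist_torque'])
im=snap('wrist','w2.png')
for r in ctrl.spot_in('wrist','lever_top')[:2]:
    uv=np.array(r['position'])*[560,420];print(r['p'],uv,wz(uv,126,p,R))
```

```text
5.2167 [ 500.95 -263.95  106.32] [ 0.09 -0.62 -0.79] [0.03 0.02 0.01]
```

View pics/w2.png

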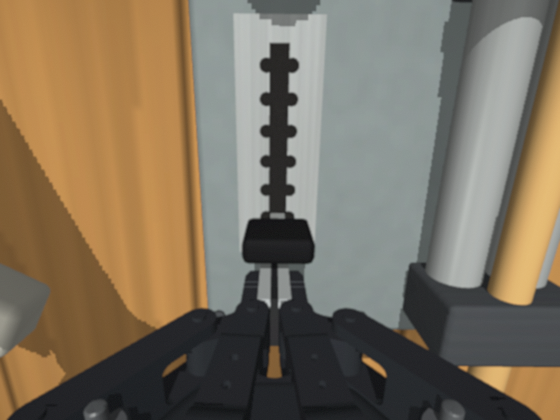

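The fingers stand right behind the lever (lever top at (278,232), fingers at (274,285)), with five dot pairs ahead. There's no contact yet. I'll creep on.

Emit:
play_rows([
  [[0,-0.5,0],[0,0,0]],
  [[0,-0.5,0],[0,0,0]],
  [[0,-0.5,0],[0,0,0]],
  [[0,-0.5,0],[0,0,0]],
  [[0,-0.5,0],[0,0,0]],
  [[0,-0.5,0],[0,0,0]],
  [[0,0,0],[0,0,0]],
])

```text
time_s: 5.9
eef_pos: [500.8, -261.0, 106.3]
ee_rot: [-0.0, 1.0, 0.015, -0.0]
force: [-0.1, -0.3, 0.9]
grip_width: -0.002
```

Emit:
play_rows([
  [[0,-0.5,0],[0,0,0]],
  [[0,-0.5,0],[0,0,0]],
  [[0,-0.5,0],[0,0,0]],
  [[0,-0.5,0],[0,0,0]],
  [[0,0,0],[0,0,0]],
])

```text
time_s: 6.32
eef_pos: [500.8, -259.0, 106.3]
ee_rot: [-0.0, 1.0, 0.015, 0.0]
force: [0.5, -0.6, -0.5]
grip_width: 0.004
```

Emit:
play_rows([
  [[0,-0.5,0],[0,0,0]],
  [[0,-0.5,0],[0,0,0]],
  [[0,-0.5,0],[0,0,0]],
  [[0,-0.5,0],[0,0,0]],
  [[0,0,0],[0,0,0]],
])

```text
time_s: 6.73
eef_pos: [500.7, -257.4, 106.3]
ee_rot: [0.0, 1.0, 0.015, 0.0]
force: [0.3, -2.7, -1.4]
grip_width: -0.001
```

Emit:
play_rows([
  [[0,-0.5,0],[0,0,0]],
  [[0,-0.5,0],[0,0,0]],
  [[0,0,0],[0,0,0]],
])

```text
time_s: 6.98
eef_pos: [500.7, -256.4, 106.4]
ee_rot: [0.0, 1.0, 0.015, 0.0]
force: [0.7, -4.4, -1.6]
grip_width: 0.005
```

Emit:
play_rows([
  [[0,-0.5,0],[0,0,0]],
  [[0,-0.5,0],[0,0,0]],
  [[0,0,0],[0,0,0]],
])

```text
time_s: 7.23
eef_pos: [500.7, -255.5, 106.4]
ee_rot: [0.0, 1.0, 0.015, 0.0]
force: [0.3, -4.8, -1.4]
grip_width: 0.002
```

Emit:
play_rows([
  [[0,-0.5,0],[0,0,0]],
  [[0,-0.5,0],[0,0,0]],
  [[0,0,0],[0,0,0]],
])

```text
time_s: 7.48
eef_pos: [500.7, -254.6, 106.3]
ee_rot: [0.001, 1.0, 0.015, 0.0]
force: [-0.0, -5.9, -2.4]
grip_width: 0.004
```

Emit:
play_rows([
  [[0,-0.5,0],[0,0,0]],
  [[0,-0.5,0],[0,0,0]],
  [[0,0,0],[0,0,0]],
])

```text
time_s: 7.73
eef_pos: [500.7, -253.6, 106.4]
ee_rot: [0.001, 1.0, 0.015, 0.0]
force: [-0.2, -6.2, -1.8]
grip_width: -0.001
```

Emit:
play_rows([
  [[0,-0.5,0],[0,0,0]],
  [[0,-0.5,0],[0,0,0]],
  [[0,0,0],[0,0,0]],
])

```text
time_s: 7.98
eef_pos: [500.6, -252.5, 106.3]
ee_rot: [0.0, 1.0, 0.015, 0.0]
force: [0.2, -4.8, -1.8]
grip_width: -0.0
```

Emit:
play_rows([
  [[0,-0.5,0],[0,0,0]],
  [[0,-0.5,0],[0,0,0]],
  [[0,0,0],[0,0,0]],
])

```text
time_s: 8.23
eef_pos: [500.6, -251.0, 106.3]
ee_rot: [-0.0, 1.0, 0.015, 0.0]
force: [0.2, -3.2, -0.4]
grip_width: 0.001
```

Emit:
play_rows([
  [[0,-0.5,0],[0,0,0]],
  [[0,-0.5,0],[0,0,0]],
  [[0,0,0],[0,0,0]],
])

```text
time_s: 8.48
eef_pos: [500.4, -249.5, 106.2]
ee_rot: [-0.001, 1.0, 0.016, -0.0]
force: [-0.6, 0.6, -0.7]
grip_width: -0.004
```

Emit:
play_rows([
  [[0,-0.5,0],[0,0,0]],
  [[0,-0.5,0],[0,0,0]],
  [[0,0,0],[0,0,0]],
])

```text
time_s: 8.73
eef_pos: [500.4, -248.8, 106.3]
ee_rot: [-0.0, 1.0, 0.015, -0.0]
force: [-0.3, -0.2, 0.6]
grip_width: 0.004
```

Run:
```python
from h import *
np.set_printoptions(precision=2,suppress=True)
s,p,R=pose();print(s['time_s'],p,s['force'])
im=snap('wrist','w3.png')
a=cv2.imread('pics/w2.png')
cv2.imwrite('pics/w3c.png',cv2.resize(np.hstack([a[30:330,200:360],im[30:330,200:360,::-1]]),None,fx=2,fy=2))
```

```text
8.7333 [ 500.42 -248.81  106.26] [-0.32 -0.19  0.6 ]
```

View pics/w3c.png

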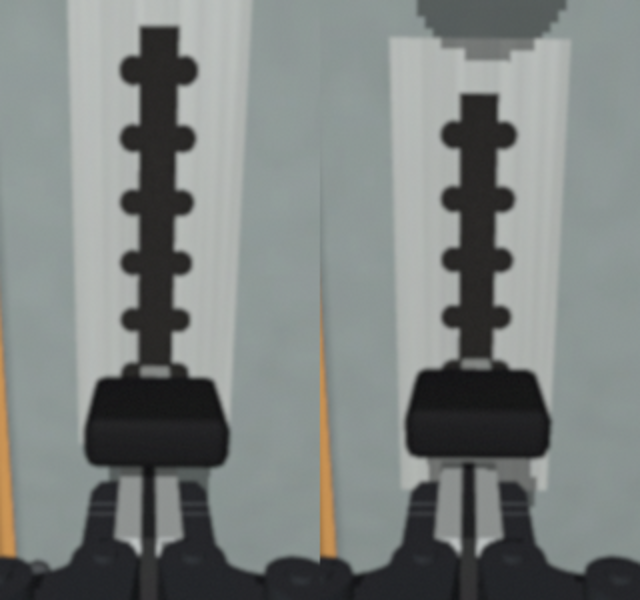

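First click: before there were five dot pairs ahead of the lever, now there are four, and the force dropped at y≈-250. Expect the second crest at about -234 and the third at about -218.

Emit:
play_rows([
  [[0,-1,0],[0,0,0]],
  [[0,-1,0],[0,0,0]],
  [[0,-1,0],[0,0,0]],
  [[0,-1,0],[0,0,0]],
  [[0,-1,0],[0,0,0]],
  [[0,-0.5,0],[0,0,0]],
  [[0,-0.5,0],[0,0,0]],
  [[0,-0.5,0],[0,0,0]],
  [[0,-0.5,0],[0,0,0]],
  [[0,-0.5,0],[0,0,0]],
  [[0,-0.5,0],[0,0,0]],
  [[0,-0.5,0],[0,0,0]],
  [[0,-0.5,0],[0,0,0]],
  [[0,-0.5,0],[0,0,0]],
  [[0,-0.5,0],[0,0,0]],
  [[0,0,0],[0,0,0]],
])

```text
time_s: 10.12
eef_pos: [500.2, -239.6, 106.3]
ee_rot: [0.0, 1.0, 0.015, 0.0]
force: [0.5, -4.9, -1.8]
grip_width: -0.001
```

Emit:
play_rows([
  [[0,-0.5,0],[0,0,0]],
  [[0,-0.5,0],[0,0,0]],
  [[0,-0.5,0],[0,0,0]],
  [[0,-0.5,0],[0,0,0]],
  [[0,-0.5,0],[0,0,0]],
  [[0,-0.5,0],[0,0,0]],
  [[0,0,0],[0,0,0]],
])

```text
time_s: 10.7
eef_pos: [500.1, -236.6, 106.4]
ee_rot: [0.001, 1.0, 0.015, 0.0]
force: [-0.6, -5.4, -1.4]
grip_width: -0.001
```

Emit:
play_rows([
  [[0,-0.5,0],[0,0,0]],
  [[0,-0.5,0],[0,0,0]],
  [[0,0,0],[0,0,0]],
])

```text
time_s: 10.95
eef_pos: [500.1, -235.2, 106.3]
ee_rot: [0.0, 1.0, 0.015, 0.0]
force: [0.9, -2.9, -1.2]
grip_width: 0.005
```

Emit:
play_rows([
  [[0,-0.5,0],[0,0,0]],
  [[0,-0.5,0],[0,0,0]],
  [[0,0,0],[0,0,0]],
])

```text
time_s: 11.2
eef_pos: [500.0, -233.5, 106.3]
ee_rot: [-0.001, 1.0, 0.016, -0.0]
force: [-0.1, -0.5, -0.7]
grip_width: 0.001
```

Second click at about -234, as predicted. On to the third.

Emit:
play_rows([
  [[0,-1,0],[0,0,0]],
  [[0,-1,0],[0,0,0]],
  [[0,-1,0],[0,0,0]],
  [[0,-1,0],[0,0,0]],
  [[0,-1,0],[0,0,0]],
  [[0,-0.5,0],[0,0,0]],
  [[0,-0.5,0],[0,0,0]],
  [[0,-0.5,0],[0,0,0]],
  [[0,-0.5,0],[0,0,0]],
  [[0,-0.5,0],[0,0,0]],
  [[0,-0.5,0],[0,0,0]],
  [[0,-0.5,0],[0,0,0]],
  [[0,-0.5,0],[0,0,0]],
  [[0,-0.5,0],[0,0,0]],
  [[0,-0.5,0],[0,0,0]],
  [[0,0,0],[0,0,0]],
])

```text
time_s: 12.53
eef_pos: [499.7, -224.5, 106.3]
ee_rot: [0.0, 1.0, 0.015, 0.0]
force: [-0.1, -3.8, -0.1]
grip_width: 0.001
```

Emit:
play_rows([
  [[0,-0.5,0],[0,0,0]],
  [[0,-0.5,0],[0,0,0]],
  [[0,-0.5,0],[0,0,0]],
  [[0,-0.5,0],[0,0,0]],
  [[0,-0.5,0],[0,0,0]],
  [[0,-0.5,0],[0,0,0]],
  [[0,0,0],[0,0,0]],
])

```text
time_s: 13.12
eef_pos: [499.7, -221.7, 106.4]
ee_rot: [0.001, 1.0, 0.015, 0.0]
force: [-0.3, -6.2, -2.3]
grip_width: -0.003
```

Emit:
play_rows([
  [[0,-0.5,0],[0,0,0]],
  [[0,-0.5,0],[0,0,0]],
  [[0,0,0],[0,0,0]],
])

```text
time_s: 13.37
eef_pos: [499.6, -220.6, 106.3]
ee_rot: [0.0, 1.0, 0.015, 0.0]
force: [1.0, -5.6, -1.5]
grip_width: -0.002
```

Emit:
play_rows([
  [[0,-0.5,0],[0,0,0]],
  [[0,-0.5,0],[0,0,0]],
  [[0,0,0],[0,0,0]],
])

```text
time_s: 13.62
eef_pos: [499.6, -219.1, 106.3]
ee_rot: [-0.0, 1.0, 0.015, 0.0]
force: [1.1, -2.1, -1.7]
grip_width: 0.001
```

Emit:
play_rows([
  [[0,-0.5,0],[0,0,0]],
  [[0,-0.5,0],[0,0,0]],
  [[0,0,0],[0,0,0]],
])

```text
time_s: 13.87
eef_pos: [499.4, -217.5, 106.3]
ee_rot: [-0.001, 1.0, 0.015, -0.0]
force: [-0.3, -0.2, -0.5]
grip_width: -0.003
```

Emit:
play_rows([
  [[0,-0.5,0],[0,0,0]],
  [[0,0,0],[0,0,0]],
])

```text
time_s: 14.03
eef_pos: [499.4, -217.2, 106.2]
ee_rot: [-0.0, 1.0, 0.016, -0.0]
force: [-0.3, 0.8, -0.3]
grip_width: 0.001
```

Run:
```python
from h import *
np.set_printoptions(precision=2,suppress=True)
s,p,R=pose();print(s['time_s'],p,s['force'])
im=snap('wrist','w4.png')
a=cv2.imread('pics/w3.png')
cv2.imwrite('pics/w4c.png',cv2.resize(np.hstack([a[30:330,200:360],im[30:330,200:360,::-1]]),None,fx=2,fy=2))
```

```text
14.0333 [ 499.42 -217.22  106.25] [-0.35  0.83 -0.32]
```

View pics/w4c.png

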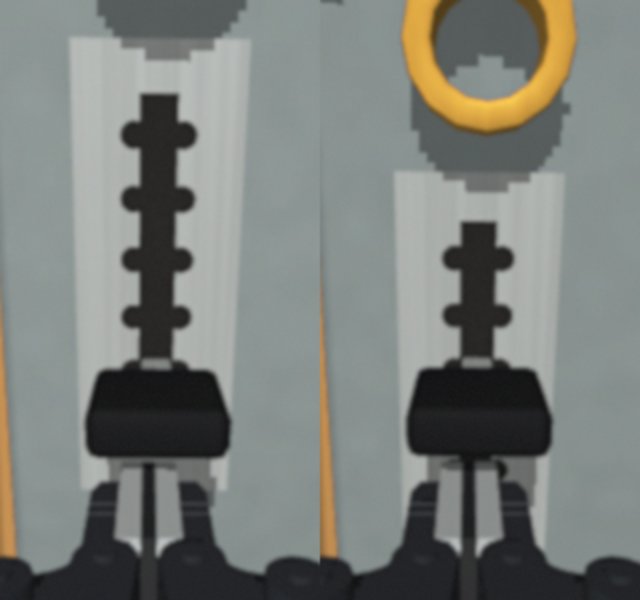

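Third notch: two dot pairs remain ahead of the lever (the 4th and 5th), and the finger is free with the force at zero. I'll back off, rise and cross to the start box.

Emit:
play_rows([
  [[0,5,0],[0,0,0]],
  [[0,8,0],[0,0,0]],
  [[0,5,-10],[0,0,0]],
  [[0,0,-25],[0,0,0]],
  [[0,0,-30],[0,0,0]],
  [[0,0,-30],[0,0,0]],
  [[0,0,-15],[0,0,0]],
])

```text
time_s: 14.67
eef_pos: [500.7, -236.8, 220.8]
ee_rot: [0.002, 1.0, 0.015, 0.002]
force: [-0.2, -0.4, 1.2]
grip_width: -0.001
```

Emit:
play_rows([
  [[4,-15,0],[0,0,0]],
  [[6,-25,0],[0,0,0]],
  [[6,-27,0],[0,0,0]],
  [[6,-27,0],[0,0,0]],
  [[6,-27,0],[0,0,0]],
  [[6,-27,0],[0,0,0]],
  [[6,-27,0],[0,0,0]],
  [[6,-27,0],[0,0,0]],
  [[6,-27,0],[0,0,0]],
  [[6,-27,0],[0,0,0]],
  [[6,-27,0],[0,0,0]],
  [[6,-27,0],[0,0,0]],
  [[6,-27,0],[0,0,0]],
  [[6,-27,0],[0,0,0]],
  [[4,-25,10],[0,0,0]],
  [[0,-5,10],[0,0,0]],
  [[0,0,0],[0,0,0]],
  [[0,0,0],[0,0,0]],
])

```text
time_s: 16.17
eef_pos: [573.8, 160.0, 196.3]
ee_rot: [0.0, 1.0, 0.015, -0.0]
force: [0.3, -0.5, 0.1]
grip_width: -0.003
```

Run:
```python
from h import *
np.set_printoptions(precision=2,suppress=True)
s,p,R=pose();print(s['time_s'],p,s['force'])
im=snap('wrist','w5.png')
for r in ctrl.spot_in('wrist','start_top')[:2]:
    uv=np.array(r['position'])*[560,420];print(r['p'],uv,wz(uv,73,p,R))
```

```text
16.1667 [573.81 159.99 196.28] [ 0.33 -0.47  0.08]
0.91 [275.58 178.08] [574.03 186.54  73.  ]
0.67 [333.7  274.22] [631.96  96.24  73.  ]
```

View pics/w5.png

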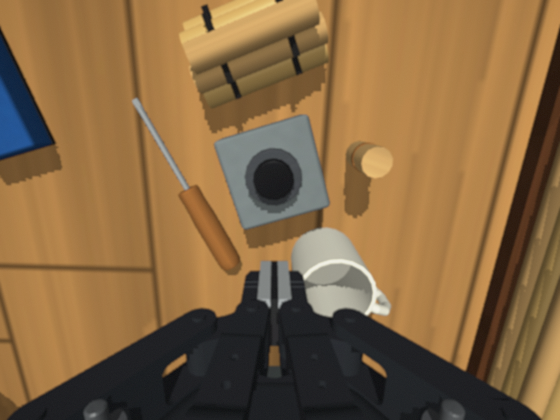

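Wrist view: button at (275,179), giving (574,185) and consistent with the top view. The mug at (335,275) and the offcut at (370,160) are clear of the finger's path. I'll press.

Emit:
play_rows([
  [[0,-8,10],[0,0,0]],
  [[0,-8,20],[0,0,0]],
  [[0.7,-8,25],[0,0,0]],
  [[0,0,25],[0,0,0]],
  [[0,0,20],[0,0,0]],
  [[0,0,10],[0,0,0]],
  [[0,0,0],[0,0,0]],
  [[0,0,0],[0,0,0]],
])

```text
time_s: 16.93
eef_pos: [574.2, 184.7, 86.8]
ee_rot: [-0.0, 1.0, 0.015, 0.0]
force: [-1.5, 0.3, 0.8]
grip_width: 0.006
```

Emit:
play_rows([
  [[0,0,2],[0,0,0]],
  [[0,0,2],[0,0,0]],
  [[0,0,2],[0,0,0]],
  [[0,0,2],[0,0,0]],
  [[0,0,1],[0,0,0]],
  [[0,0,1],[0,0,0]],
  [[0,0,1],[0,0,0]],
  [[0,0,1],[0,0,0]],
  [[0,0,1],[0,0,0]],
  [[0,0,1],[0,0,0]],
  [[0,0,0],[0,0,0]],
])

```text
time_s: 17.85
eef_pos: [573.9, 184.9, 72.3]
ee_rot: [-0.0, 1.0, 0.015, 0.0]
force: [-0.7, 0.4, 2.3]
grip_width: 0.001
```

Emit:
play_rows([
  [[0,0,1],[0,0,0]],
  [[0,0,1],[0,0,0]],
  [[0,0,1],[0,0,0]],
  [[0,0,0],[0,0,0]],
])

```text
time_s: 18.18
eef_pos: [573.9, 184.8, 69.3]
ee_rot: [-0.0, 1.0, 0.015, 0.0]
force: [-1.0, 0.6, 3.1]
grip_width: 0.002
```

Emit:
play_rows([
  [[0,0,1],[0,0,0]],
  [[0,0,1],[0,0,0]],
  [[0,0,1],[0,0,0]],
  [[0,0,0],[0,0,0]],
])

```text
time_s: 18.52
eef_pos: [573.9, 184.9, 66.3]
ee_rot: [0.0, 1.0, 0.015, 0.0]
force: [-2.3, -0.7, 5.1]
grip_width: 0.003
```

Emit:
play_rows([
  [[0,0,0.5],[0,0,0]],
  [[0,0,0.5],[0,0,0]],
  [[0,0,0],[0,0,0]],
  [[0,0,0],[0,0,0]],
])

```text
time_s: 18.85
eef_pos: [573.9, 184.8, 66.0]
ee_rot: [0.0, 1.0, 0.015, 0.0]
force: [-3.1, -0.7, 9.3]
grip_width: 0.001
```

Emit:
play_rows([
  [[0,0,0.5],[0,0,0]],
  [[0,0,0.5],[0,0,0]],
  [[0,0,0],[0,0,0]],
  [[0,0,0],[0,0,0]],
])

```text
time_s: 19.18
eef_pos: [574.0, 184.9, 65.9]
ee_rot: [0.0, 1.0, 0.016, 0.0]
force: [-5.6, -0.7, 16.2]
grip_width: 0.001
```

Emit:
play_rows([
  [[0,0,-2],[0,0,0]],
  [[0,0,-3],[0,0,0]],
  [[0,0,-3],[0,0,0]],
  [[0,0,-4],[0,0,0]],
  [[0,0,-10],[0,0,0]],
  [[0,5,-25],[0,0,0]],
  [[0,5,-30],[0,0,0]],
  [[0,5,-30],[0,0,0]],
  [[0,5,-20],[0,0,0]],
  [[0,0,0],[0,0,0]],
  [[0,0,0],[0,0,0]],
])

```text
time_s: 20.1
eef_pos: [574.7, 164.7, 192.4]
ee_rot: [-0.0, 1.0, 0.015, 0.001]
force: [-0.3, -0.5, -1.1]
grip_width: -0.0
```

Run:
```python
from h import *
np.set_printoptions(precision=2,suppress=True)
s,p,R=pose();print(s['time_s'],p,s['force'])
w=snap('wrist','w6.png');
for r in ctrl.spot_in('wrist','start_top')[:1]:
    uv=np.array(r['position'])*[560,420];print('btn',r['p'],wz(uv,73,p,R))
sc=snap('scene','s2.png')
for n,z in(('lever_top',126),('ring_gauge',84),('offcut',50),('screwdriver',15),('cane_bundle',50)):
  for r in ctrl.spot_in('scene',n)[:1]:
    uv=np.array(r['position'])*[560,420];print(n,r['p'],uv,at_z('scene',uv,z))
b=cv2.imread('pics/s1.png')
cv2.imwrite('pics/s2c.png',cv2.resize(np.hstack([b[140:380,110:390],sc[140:380,110:390,::-1]]),(800,343)))
```

```text
20.1 [574.69 164.73 192.37] [-0.31 -0.52 -1.09]
btn 0.56 [573.29 187.05  73.  ]
lever_top 0.61 [193.7  261.11] [ 517.69 -207.03  126.  ]
ring_gauge 0.52 [227.3  243.89] [ 500.2  -110.11   84.  ]
offcut 0.67 [371.28 216.59] [667.53 179.84  50.  ]
screwdriver 0.94 [298.09 211.22] [501.71 130.6   15.  ]
cane_bundle 0.97 [348.71 180.39] [554.78 276.35  50.  ]
```

View pics/s2c.png

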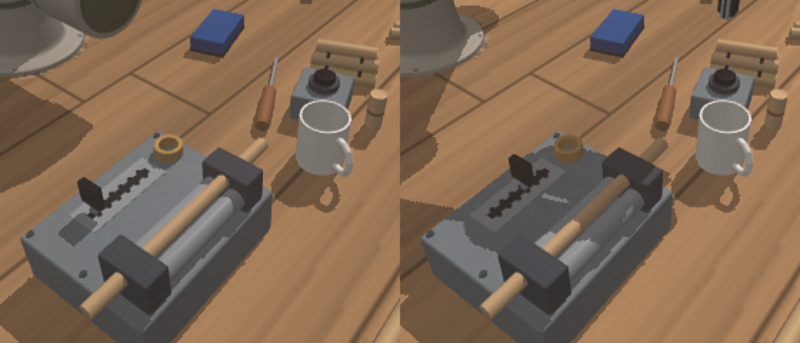

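Before and after views of the scene: the lever has moved along the slot by about 50 mm (third notch). The button is up, and the ring, mug, offcut, screwdriver and bundle are where they were.

```bash
python3 -c "
from rig import ctrl
print(ctrl.finish_job())"
```

```text
the job is handed in; nothing more can be done
None
```

I pushed the lever to its third click, then pressed the start button fully down and let it up again. The job was handed in at about 20 s of the 64 s allowed.

- **Lever:** I pushed it with the shut fingertips in steps of 0.5 to 1 mm. The force rose to about 6 N and dropped to zero at each of three clicks, at tool y of about -250, -234 and -218 mm. I stopped about 1 mm past the third drop and backed off. The wrist picture then showed two dot pairs left ahead of the lever. The scene camera put its travel at about 50 mm, against 48 mm expected.
- **Button:** I pressed it until it met its stop, at tool height 66 mm. The force rose from 5 to 16 N with almost no further movement, then I raised the arm clear.
- **Final check:** The last scene picture shows the button up and the ring gauge, mug, offcut, screwdriver and cane bundle where they were. The arm was touching nothing.
- **What disagreed:** The networks' positions for the loose things differed between the before and after pictures by up to about 22 mm. They were reading the centres of shapes seen at an angle. Side by side, the pictures show no movement. The mug was not found by the network in any picture, so I checked it only by eye.

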